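# Lock the egg scale and draw its battery cassette

## Task

Lock the egg scale for service, then take out its battery: first take the flat steel blade by its yellow handle from the black holder, push it down into the blue-collared slot in the scale's deck until the handle sits on the collar, and let go of it, leaving it in. Then pinch the two orange side catches of the battery cassette together, lift the cassette out of its well and finish still holding it by the pinched catches, upright, with its underside at least 5 cm above the scale's deck. Leave the jar, check weight, sizing ring and brush where they are.

Things in the scene. Friction and masses are not known exactly. Their poses are not given: they have to be found in the camera images.
- scale: egg-weighing bench scale fixed to the bench, 340 (x) by 240 (y), origin at the underside 140 mm from its pan end. Its +x axis points from the pan to the sloped panel with the green display, roughly away from the robot (turned up to 0.35 rad either way); z up. Steel pan (its own x -140 to 20) with top at height 84. Between pan and display panel lies the flat service deck (its own x 30 to 140), at height 60, with the battery well on its +y half and the blade slot on its -y half
- slot (a point): centre of the mouth of the blade slot in the scale's deck, on the flat top of its blue collar (60 x 44), at height 68 (8 above the deck). Axes parallel to the scale's. The slot is long along the scale's x: throat 28 x 7, sloped lead-in widening to 34 x 13 at the collar's top; 56 deep, so the blade never touches its bottom. It lies at (85, -60) in the scale's frame
- well (a point): centre of the battery well's mouth in the deck, at height 60, (85, 55) in the scale's frame; the well is 48 deep, axes as the scale's
- cassette: grey battery cassette standing in the well, 64 (x) by 28 (y) by 104 (z), 0.25 to 0.42 kg, origin at the centre of its underside (48 below the deck to start with), axes parallel to the scale's. It rises 56 above the deck. Guided with about 1 mm of play. On its two broad sides (+y and -y) are orange sprung catches whose hooks lock under the well's lips: pulled without pinching, it does not come out
- catch_left_pad (a point): middle of the outer face of the +y catch's ribbed orange finger pad; the pad is 28 wide (x), 32 high, its middle 30 above the deck (78 above the cassette's underside). The two outer faces are 62 apart at rest, 48 when fully pinched. Nothing stands above the deck within 50 mm outside either pad
- catch_right_pad (a point): the same on the -y catch
- catch_left (a joint): inward travel of the +y catch in m: 0 at rest, 0.007 fully pinched (stop). Sprung: 2 N at rest to 9 N at the stop; springs back when let go. The hook is free beyond about 0.005
- catch_right (a joint): the same for the -y catch
- blade: flat lock blade: steel blade 24 (x) by 4 (y) by 38 (z, downwards), below a yellow handle block 42 (x) by 18 (y) by 40 (z). About 0.11 kg. Origin at the lower tip of the blade, z up through the handle; handle from 38 to 78 above the origin. It starts standing upright in the holder, handle up, long side along the holder's x. Either way round fits the slot. Best gripped across the 18 mm
- shoulder (a point): centre of the flat underside of the yellow handle, 38 above the blade's tip; it rests on the slot's collar when the blade is fully in
- holder: black block 80 (x) by 56 (y) by 46 (z) fixed to the bench, at the robot's left or right side; origin at the centre of its underside; a 27 x 7 slot along its x in the top holds the blade, whose handle's underside rests on the top at height 46
- tub: closed white-labelled jar with a blue cap, diameter 72, height 70, standing loose; origin at its underside. Its place may be swapped with the blade holder's
- weight: loose brass check weight, diameter 38, height 47, standing about 85 mm from the holder's centre, on the holder's own x axis (its -x side); origin at its underside
- sizer: loose red egg-sizing ring, outer diameter 70, height 8, lying on the scale's pan; origin at its underside
- brush: loose hand brush lying flat on the bench beyond the scale, to the robot's right
There are look-alikes about, which are no part of the job. Leave any green or pink look-alike of the blade alone.

How it is judged:
By the outcome, as a careful person would: the job done as asked, in the order asked, and still so for the second after the job is handed in, while the arm keeps its last pose, push and grip.
It also fails if it takes over 58 s, if anything falls off the work surface, if the arm or the gripper's body presses on something with over 40 N, if the wrist force passes 120 N, or if a joint passes its speed limit or range.

## Robot

A 6-joint arm with a two-finger parallel gripper is mounted at the origin on the work surface. World frame = base frame: x ahead of the robot, y to its left, z up, the work surface at z = 0. Lengths are in mm, angles in rad, forces in N, time in s.
With the tool pointing down it reaches from about 300 to 775 mm from the base axis. Payload 14.6 kg.
Tool frame: the origin (TCP) lies between the finger pads; the fingertips stand 25 mm ahead of it and the grasp point (between the pads) lies 6 mm ahead of it; z points along the fingers, y is the line along which they close (so a half turn about z gives the same grasp; the last joint's range is limited). The gripper opens to 94 mm and grips with 3 to 60 N. Pads are 16 mm wide; open, the fingers measure 119 mm over their backs; the gripper's body (75 mm by 177 mm) begins 78 mm behind the grasp point.
Start: joints at [-1.368, 0.3, 1.521, -0, 1.321, -0.067], TCP at [146.59, -530.095, 230.446] pointing down, gripper open.
Joint ranges: [-3.03, 3.03], [-0.79, 2.21], [0.23, 2.52], [-1.04, 4.18], [0, 3.07], [-2.55, 2.55]. Speed limits (rad/s): [2.22, 2.22, 2.57, 3.14, 3.14, 3.14].

## Interface

Orientations are given as [roll, pitch, yaw] about the fixed x, y, z axes, in that order (R = Rz(yaw) Ry(pitch) Rx(roll)).
In Python, from cell import manip gives the robot as it stands. The module is installed in compiled form; this text tells all that it offers.
- The arm moves only by the tool step_arm, never from a script. Its argument "series" is one flat list of numbers, 5 for each row, row after row: the shift along the world's x, y, z in mm, then the turn about the world's z in rad, then the closure, from 0 (fully open) to 1 (shut). In form: [dx, dy, dz, spin, jaw, dx, dy, dz, spin, jaw, ...]. A call has 1 to 20 rows; each row shifts and turns the commanded pose from where the row before left it; what a row does not reach is not made up. A row lasts 1/8 s, in which the tool goes at most 62.5 mm and 10.7 degrees, less where a joint would pass 70% of its speed; a pose out of reach is approached as far as the arm can. A call is refused whole if a number of a shift passes 62.5 or a number of a turn 0.188, either way. A call with a gripper value outside its range is refused whole. The fingers move at their own pace and stop on an object; "squeeze" is the grip in N (left out, the last holds). Time passes only in rows, so rows that do not move let the fingers close. It gives the time, the measured TCP pose, the force, the opening and the grip force at its end, in the units of the state.
- manip.read_state(): the state, without advancing time (a new reading comes with each control period).
- manip.camera(name): name is "side" or "top" or "wrist"; returns (picture, depth): 420x560x3 uint8, blue, green, red; 420x560 float32, mm along the optical axis (not along the pixel's ray), 0 where there is no reading.
- manip.camera_info(name): a dict with "fovy" (degrees; the focal length in pixels is half the picture's height over the tangent of half this angle, whatever the lens; pixels are square), "cx", "cy" (the principal point, pixels), "eye" and "orientation" of the camera in the world. Camera axes: x right, y down, z forward; pixel columns grow to the right and rows downward; lengths in mm; the calibration is good to about 2 mm. A picture is of the moment at which its call begins: read the wrist's pose just before it. camera_info takes no time and is no camera call; for the wrist camera it gives the pose at the moment of the call.
- manip.sign_off(): hands the job in; it is judged then, once.
The state is a dict: "clock": time; "joints": joint angles; "qd": joint speeds; "effort": joint torques, N m; "eef_pos": TCP position; "eef_rot": TCP orientation; "wrist_force": force on the tool from outside, world axes, zero at the start; "moment": the same for the moment, N m; "finger_gap": finger opening in mm; "finger_force": force on a finger pad.
Only numpy, scipy, OpenCV 4.12 (cv2) and the standard library are available. Lean on these libraries where they do the work, as an engineer would, in place of code of your own. Each camera call takes 0.05 s, during which the arm holds its last target. There are 200 camera calls.

## Working session

There is one attempt and no reset: what is moved stays moved. The work goes in short steps, Python scripts to look and compute and a tool call to move; the robot and the scene stay as the last step left them, time stands still between calls to the robot, and variables do not carry over. Pictures are saved under pics/ and viewed, at most 10 in all, crops included, and the job is handed in when it is done.

Besides the shell and the picture viewer there is one more tool, called by a JSON object that holds its "op" and its "data". step_arm: Moves the arm, as the interface text tells. Its arguments: {"type":"object","properties":{"series":{"type":"array"},"squeeze":{"type":"number"}},"required":["series"]}

```bash
mkdir -p pics
cat > h.py <<'E'
import numpy as np, cv2
from scipy.spatial.transform import Rotation as Ro
from cell import manip
def cam(n):
    i=manip.camera_info(n); im,d=manip.camera(n); return im,d,i
def pose(i):
    o=np.array(i['orientation'],float)
    R=o if o.shape==(3,3) else Ro.from_euler('xyz',o).as_matrix()
    return R,np.array(i['eye'],float)
def rays(i,u,v):
    f=210/np.tan(np.radians(i['fovy'])/2)
    R,e=pose(i)
    c=np.stack([(u-i['cx'])/f,(v-i['cy'])/f,np.ones(np.shape(u))],-1)
    return c@R.T,e
def cloud(im,d,i):
    v,u=np.mgrid[:420,:560]; r,e=rays(i,u,v); return e+r*d[...,None]
def plane(i,u,v,z):
    r,e=rays(i,np.array(u,float),np.array(v,float)); return e+r*((z-e[2])/r[...,2])[...,None]
E
python3 - <<'E'
from h import *
s=manip.read_state(); print(s)
for n in ['top','side']:
    im,d,i=cam(n); print(n,i); cv2.imwrite(f'pics/{n}0.png',im); np.savez(f'{n}0.npz',im=im,d=d)
E
```

```text
{'clock': 0.0, 'joints': array([-1.36761883e+00,  3.00459079e-01,  1.52157644e+00, -2.16567726e-05,
        1.32071338e+00, -6.65911890e-02]), 'qd': array([ 3.49721969e-05, -1.44560981e-03,  1.04622977e-03,  1.12854319e-03,
       -1.76134621e-04,  1.31887255e-03]), 'effort': array([-1.79866092e-04, -5.31812167e+01, -3.52737522e+01,  7.08525768e-02,
        2.44601921e-02, -1.08668087e-04]), 'eef_pos': array([ 146.52878264, -529.87698492,  229.89487551]), 'eef_rot': array([-3.14043758e+00, -5.60083534e-05,  2.69774025e-01]), 'wrist_force': array([-0.14103108, -0.61704714,  0.58850669]), 'moment': array([ 0.00740492, -0.03565976, -0.02746909]), 'finger_force': 0.0, 'finger_gap': 94.04670287637427}
top {'fovy': 49.49110025786348, 'cx': 281.0289787013229, 'cy': 206.68366743384533, 'eye': array([ 533.91587937,  -13.04753154, 1118.39196873]), 'orientation': array([-3.0928073 ,  0.00917132, -1.5832253 ])}
side {'fovy': 45.48968917103755, 'cx': 276.5864469613823, 'cy': 202.40060103661452, 'eye': array([ 377.34249606, 1167.69523148,  964.25983097]), 'orientation': array([-2.21323923,  0.01792651, -2.99924907])}
```

View pics/top0.png

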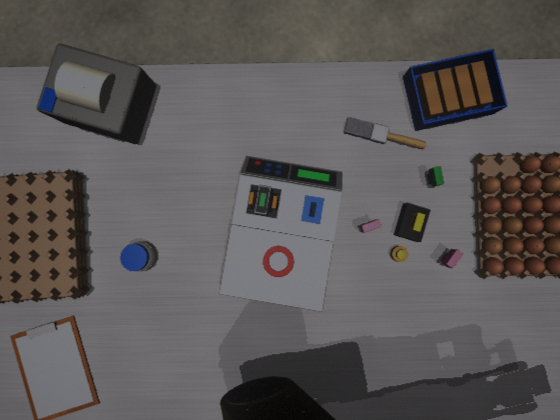

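View pics/side0.png

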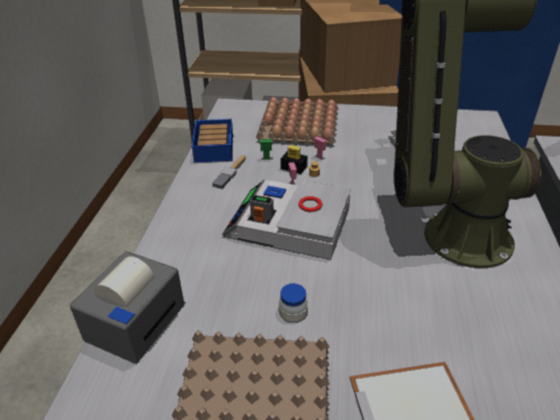

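Top view: cassette near (263,200), blue collar (312,209), black holder with yellow handle (419,222), brass weight (399,254), jar (135,257); pink and green decoys stand around the holder. Measuring by colour.

```bash
cat > m.py <<'E'
from h import *
def rect(im,d,i,lo,hi,box,z,name,zr=None):
    P=cloud(im,d,i); h=cv2.cvtColor(im,cv2.COLOR_BGR2HSV)
    m=cv2.inRange(h,lo,hi); k=np.zeros_like(m); x0,y0,x1,y1=box; k[y0:y1,x0:x1]=1; m=m*k
    if zr is not None: m=m*((P[...,2]>zr[0])&(P[...,2]<zr[1])).astype('u1')
    n,l,st,c=cv2.connectedComponentsWithStats(m)
    for j in range(1,n):
        if st[j,4]<12: continue
        v,u=np.where(l==j); Q=plane(i,u,v,z)[:,:2].astype('f4')
        (cx,cy),(w,hh),a=cv2.minAreaRect(Q)
        print(name,'px',c[j].round(1),'n',st[j,4],'ctr',round(cx,1),round(cy,1),'mean',Q.mean(0).round(1),'sz',round(w,1),round(hh,1),'ang',round(a,1),'zmed',np.median(P[v,u,2]).round(1))
E
python3 - <<'E'
from m import *
i=manip.camera_info('top'); f=np.load('top0.npz'); im,d=f['im'],f['d']
rect(im,d,i,(20,120,60),(35,255,255),(400,200,440,245),86,'yellow')
rect(im,d,i,(100,120,50),(130,255,255),(290,185,335,235),68,'collar')
rect(im,d,i,(5,120,60),(20,255,255),(240,180,285,220),106,'orange')
rect(im,d,i,(20,100,60),(35,255,255),(385,240,412,268),47,'weight')
rect(im,d,i,(50,120,50),(80,255,255),(290,160,335,190),80,'disp')
rect(im,d,i,(0,0,0),(180,255,60),(392,198,435,245),46,'holder')
rect(im,d,i,(0,0,110),(180,60,255),(215,175,345,315),84,'pan',(78,90))
P=cloud(im,d,i)
print('bench z',np.median(P[300:310,100:200,2]),'deck',np.median(P[215:225,285:297,2]))
cv2.imwrite('pics/crop.png',np.hstack([cv2.resize(im[150:310,215:345],None,fx=3,fy=3.,interpolation=2),cv2.resize(im[190:275,365:465],None,fx=4,fy=480/85,interpolation=2)]))
E
```

```text
yellow px [418.7 221.7] n 160 ctr 546.4 -314.8 mean [ 546.5 -314.8] sz 19.1 42.5 ang 71.9 zmed 85.3
collar px [312.3 209.1] n 420 ctr 578.8 -76.0 mean [578.8 -76. ] sz 42.1 58.8 ang 79.7 zmed 67.6
orange px [250.9 197.8] n 53 ctr 603.9 62.4 mean [604.   62.5] sz 9.2 27.5 ang 80.0 zmed 105.3
orange px [274.1 201.8] n 58 ctr 594.3 10.9 mean [594.5  11. ] sz 10.0 27.5 ang 78.0 zmed 104.7
weight px [399.6 254.6] n 137 ctr 472.1 -278.2 mean [ 470.6 -279.6] sz 32.6 32.5 ang 88.5 zmed 43.4
disp px [313. 175.] n 259 ctr 656.4 -78.2 mean [656.4 -78.3] sz 73.7 18.2 ang 79.7 zmed 39.4
holder px [410.1 221.9] n 823 ctr 547.0 -309.6 mean [ 546.9 -306.3] sz 66.0 82.3 ang 72.6 zmed 45.4
pan px [276.2 268.3] n 6461 ctr 447.5 8.2 mean [445.4   8.5] sz 235.0 158.0 ang 79.7 zmed 83.7
pan px [278.3 260.8] n 270 ctr 461.7 3.1 mean [462.3   3.5] sz 38.4 40.5 ang 89.3 zmed 83.8
bench z -0.4979405421447609 deck 59.77375972246023
```

View pics/crop.png

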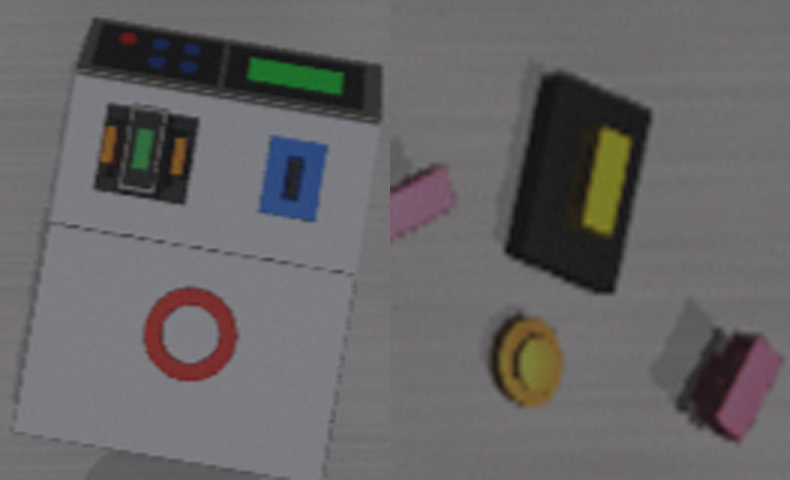

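The collar (578.8,-76.0) at yaw -0.18 and handle (546.4,-314.8) at yaw about -0.31 are clear. The crop confirms the plain yellow handle on the black holder. I'll hover over the handle.

{"op": "step_arm", "data": {"series": [40,21.5,0,-0.058,0,40,21.5,0,-0.058,0,40,21.5,0,-0.058,0,40,21.5,0,-0.058,0,40,21.5,0,-0.058,0,40,21.5,0,-0.058,0,40,21.5,0,-0.058,0,40,21.5,0,-0.058,0,40,21.5,0,-0.058,0,40,21.5,0,-0.058,0,0,0,-20,0,0,0,0,-20,0,0,0,0,0,0,0,0,0,0,0,0]}}

```text
clock: 1.85
eef_pos: [546.7, -315.3, 191.3]
eef_rot: [3.141, -0.001, -0.31]
wrist_force: [0.4, -0.1, 0.9]
finger_gap: 94.4
finger_force: 0.0
```

Run:
```python
from m import *
s=manip.read_state(); print(s['clock'],s['eef_pos'],s['eef_rot'],s['wrist_force'])
im,d,i=cam('wrist'); print(i); cv2.imwrite('pics/w1.png',im)
rect(im,d,i,(20,120,40),(35,255,255),(0,0,560,420),86,'yellow')
```

```text
1.85 [ 546.71792788 -315.31236847  191.26304437] [ 3.14141939e+00 -7.52774218e-04 -3.10398387e-01] [ 0.42111808 -0.13591349  0.86099274]
{'fovy': 60.60064892848859, 'cx': 282.41122220834166, 'cy': 206.65508281884797, 'eye': array([ 625.56903965, -340.23435082,  345.91241768]), 'orientation': array([ 2.85472484e+00, -1.16465212e-03, -1.88203835e+00])}
yellow px [282.8 210.2] n 1472 ctr 549.2 -316.5 mean [ 549.6 -316.4] sz 18.1 49.2 ang 71.7 zmed 86.0
yellow px [269.8 257.6] n 86 ctr 514.8 -293.2 mean [ 515.7 -294.8] sz 10.2 17.5 ang 16.0 zmed 19.8
yellow px [283.8 255.2] n 46 ctr 514.5 -305.4 mean [ 514.3 -305.9] sz 13.0 6.9 ang 25.0 zmed 12.6
yellow px [290.8 262.3] n 22 ctr 506.1 -309.7 mean [ 506.8 -309.3] sz 3.9 6.9 ang 72.5 zmed 22.3
yellow px [274.6 274.2] n 64 ctr 499.9 -293.9 mean [ 500.9 -293.9] sz 9.4 14.3 ang 8.6 zmed 44.1
yellow px [274.6 281.5] n 14 ctr 494.7 -291.4 mean [ 494.7 -291.8] sz 5.9 3.2 ang 89.7 zmed 46.7
yellow px [275.  288.7] n 15 ctr 488.6 -290.2 mean [ 488.5 -290.2] sz 3.2 6.3 ang 71.9 zmed 46.9
yellow px [ 67.1 351.2] n 350 ctr 485.0 -100.2 mean [ 486.2 -102.2] sz 19.3 47.5 ang 22.1 zmed 278.7
yellow px [501.7 370.4] n 732 ctr 351.9 -451.0 mean [ 351.6 -453.4] sz 28.5 81.9 ang 89.9 zmed 281.8
yellow px [ 59.1 391.8] n 373 ctr 451.0 -74.9 mean [450.  -75.7] sz 30.9 31.3 ang 24.4 zmed 283.6
```

View pics/w1.png

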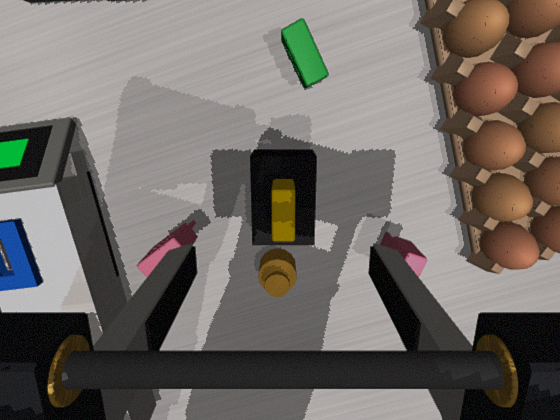

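The wrist view shows the yellow handle (283,210) centred between the fingers, with the pink decoys at (167,250) and (404,253) clear of them. I'll descend and grip.

{"op": "step_arm", "data": {"series": [0,0,-29,0,0,0,0,-29,0,0,0,0,-29,0,0,0,0,-20,0,0,0,0,-10,0,0,0,0,0,0,0,0,0,0,0,1,0,0,0,0,1,0,0,0,0,1,0,0,0,0,1,0,0,0,0,1,0,0,0,0,1,0,0,0,0,1,0,0,0,0,1], "squeeze": 25}}

```text
clock: 3.65
eef_pos: [546.6, -315.1, 73.5]
eef_rot: [3.142, -0.0, -0.31]
wrist_force: [-0.3, 0.5, -0.4]
finger_gap: 17.7
finger_force: 24.9
```

{"op": "step_arm", "data": {"series": [0,0,10,0,1,0,0,20,0,1,0,0,30,0,1,0,0,30,0,1,4,30,0,0.016,1,4,30,0,0.016,1,4,30,0,0.016,1,4,30,0,0.016,1,4,30,0,0.016,1,4,30,0,0.016,1,4,30,0,0.016,1,4.4,28.8,0,0.018,1,0,0,0,0,1,0,0,0,0,1,0,0,0,0,1]}}

```text
clock: 5.52
eef_pos: [578.9, -77.2, 163.8]
eef_rot: [3.141, -0.0, -0.181]
wrist_force: [0.8, -0.4, -1.3]
finger_gap: 17.8
finger_force: 25.0
```

Run:
```python
from m import *
s=manip.read_state(); print(s['clock'],s['eef_pos'],s['eef_rot'],s['wrist_force'])
for n in ['wrist','side']:
    im,d,i=cam(n); cv2.imwrite(f'pics/{n}2.png',im); np.savez(f'{n}2.npz',im=im,d=d)
    if n=='wrist':
        print(pose(i)[1]);rect(im,d,i,(20,120,40),(35,255,255),(150,0,400,300),s['eef_pos'][2]+12,'yellow')
        rect(im,d,i,(100,120,50),(130,255,255),(100,50,460,350),68,'collar')
        wi=im
cv2.imwrite('pics/c2.png',np.hstack([wi, cv2.resize(im[150:250,220:300],(336,420),interpolation=2)])[:, 100:])
```

```text
5.525 [578.93865728 -77.17991281 163.8210137 ] [ 3.14148065e+00 -3.81068814e-04 -1.81360979e-01] [ 0.77669883 -0.43140778 -1.27378839]
[660.42759706 -91.75453981 318.44673686]
yellow px [282.3 263.5] n 2915 ctr 593.7 -79.7 mean [593.5 -79.5] sz 17.9 35.2 ang 78.6 zmed 176.2
collar px [124.3  92.2] n 246 ctr 684.5 10.2 mean [684.6  10.3] sz 9.3 13.3 ang 13.7 zmed 30.9
collar px [157.   92.2] n 245 ctr 680.5 -10.8 mean [680.6 -11.1] sz 12.9 9.5 ang 79.6 zmed 31.1
collar px [117.2 115.7] n 278 ctr 670.9 19.5 mean [670.9  19.6] sz 9.8 14.6 ang 14.0 zmed 48.0
collar px [151.4 115.6] n 277 ctr 666.9 -3.4 mean [666.8  -3.1] sz 10.7 13.5 ang 30.7 zmed 47.9
collar px [281.  205.3] n 2963 ctr 583.0 -77.0 mean [588.6 -77.7] sz 43.7 50.5 ang 79.5 zmed 68.3
```

View pics/c2.png

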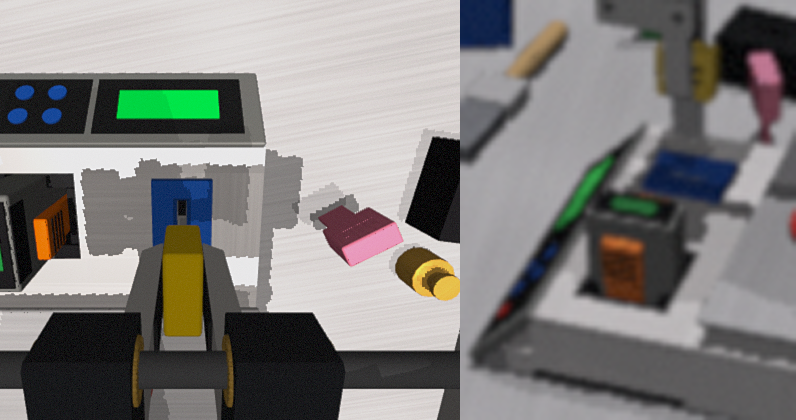

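The wrist view shows the blade upright above the slot (collar at (183,210) in the crop). It needs +1 mm in y before it goes down.

{"op": "step_arm", "data": {"series": [0,1,0,0,1,0,0,-15,0,1,0,0,-10,0,1,0,0,-5,0,1,0,0,-5,0,1,0,0,-5,0,1,0,0,0,0,1]}}

```text
clock: 6.5
eef_pos: [578.9, -75.3, 123.2]
eef_rot: [-3.142, 0.0, -0.18]
wrist_force: [-0.0, -0.2, -0.4]
finger_gap: 18.0
finger_force: 25.0
```

{"op": "step_arm", "data": {"series": [0,0,-5,0,1,0,0,-5,0,1,0,0,-5,0,1,0,0,0,0,1]}}

```text
clock: 7.0
eef_pos: [578.8, -75.3, 108.0]
eef_rot: [-3.142, 0.001, -0.18]
wrist_force: [0.1, -0.8, -1.3]
finger_gap: 18.0
finger_force: 25.0
```

{"op": "step_arm", "data": {"series": [0,0,-5,0,1,0,0,-4,0,1,0,0,-2,0,1,0,0,-1,0,1,0,0,0,0,1]}}

```text
clock: 7.62
eef_pos: [579.0, -75.3, 96.5]
eef_rot: [3.142, -0.0, -0.18]
wrist_force: [-1.2, 0.4, -0.6]
finger_gap: 17.8
finger_force: 25.0
```

{"op": "step_arm", "data": {"series": [0,0,-1,0,1,0,0,-1,0,1,0,0,-0.5,0,1,0,0,0,0,1]}}

```text
clock: 8.12
eef_pos: [579.2, -75.3, 95.3]
eef_rot: [3.142, -0.001, -0.18]
wrist_force: [-7.1, 1.5, 12.8]
finger_gap: 17.9
finger_force: 25.0
```

Contact (12.8 N) came at the predicted height, so the blade is seated. I'll release it partway open and rise.

{"op": "step_arm", "data": {"series": [0,0,1,0,0.5,0,0,0,0,0.5,0,0,0,0,0.5,0,0,0,0,0.5,0,0,0,0,0.5,0,0,15,0,0.5,0,0,25,0,0.5,0,0,30,0,0.5,0,0,30,0,0.5,0,0,0,0,0.5]}}

```text
clock: 9.38
eef_pos: [579.9, -75.5, 198.2]
eef_rot: [3.142, -0.005, -0.18]
wrist_force: [0.7, -0.2, -0.4]
finger_gap: 47.0
finger_force: 0.0
```

Run:
```python
from m import *
s=manip.read_state(); print(s['clock'],s['eef_pos'],s['wrist_force'],s['finger_gap'])
im,d,i=cam('wrist'); cv2.imwrite('pics/w3.png',im); P=cloud(im,d,i)
rect(im,d,i,(20,120,40),(35,255,255),(150,0,400,320),108,'yellow',(100,114))
rect(im,d,i,(100,120,50),(130,255,255),(100,50,460,350),68,'collar',(64,72))
rect(im,d,i,(5,120,50),(20,255,255),(0,50,460,350),106,'orange',(100,112))
rect(im,d,i,(0,0,0),(180,255,255),(0,50,260,350),116,'casTop',(112,121))
im,d,i=cam('side'); 
cv2.imwrite('pics/s3.png',cv2.resize(im[150:250,200:340],None,fx=5,fy=5,interpolation=2))
```

```text
9.375 [579.88408432 -75.46369492 198.19595303] [ 0.6992436  -0.22525883 -0.35252595] 46.95385691017625
yellow px [282.5 220.9] n 1356 ctr 579.6 -75.1 mean [579.9 -75.3] sz 17.0 42.6 ang 80.1 zmed 108.2
collar px [284.5 202.1] n 2242 ctr 577.8 -76.1 mean [582.3 -77.5] sz 43.6 60.3 ang 79.6 zmed 68.3
orange px [ 91.3 221.5] n 571 ctr 603.7 61.0 mean [603.9  61.1] sz 11.5 28.3 ang 79.5 zmed 105.9
orange px [163.6 221.4] n 536 ctr 594.6 9.4 mean [594.5   9.6] sz 10.7 29.0 ang 79.6 zmed 105.9
casTop px [121.3 224.6] n 3631 ctr 598.9 35.1 mean [599.9  35.2] sz 29.9 63.5 ang 79.7 zmed 117.6
```

View pics/w3.png

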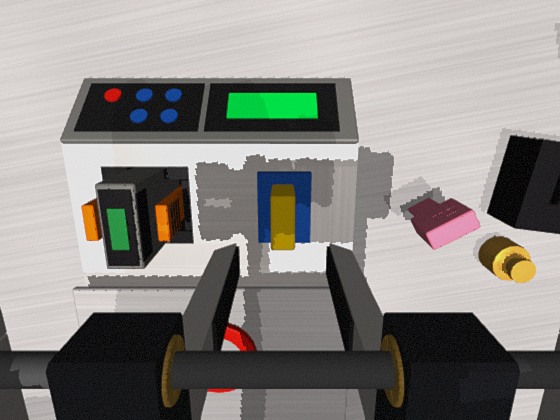

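The blade stands seated and released in the collar at (284,215). The cassette top is at (121,225) with catches at (91,221) and (168,215). I'll move above the cassette, fully open.

{"op": "step_arm", "data": {"series": [3,18,0,0,0,3,19,0,0,0,3,19,0,0,0,3,19,0,0,0,3,18,0,0,0,4,18.5,0,0,0,0,0,0,0,0,0,0,0,0,0]}}

```text
clock: 10.48
eef_pos: [598.0, 35.9, 194.9]
eef_rot: [3.141, 0.0, -0.18]
wrist_force: [-1.3, -0.7, -0.4]
finger_gap: 94.2
finger_force: 0.0
```

Run:
```python
from m import *
s=manip.read_state(); print(s['clock'],s['eef_pos'],s['eef_rot'],s['finger_gap'])
im,d,i=cam('wrist'); cv2.imwrite('pics/w4.png',im)
rect(im,d,i,(5,120,50),(20,255,255),(100,50,460,350),106,'orange',(100,112))
rect(im,d,i,(0,0,0),(180,255,255),(200,50,360,290),116,'casTop',(112,121))
```

```text
10.475 [597.97368541  35.93630059 194.87227227] [ 3.14144349e+00  1.22917131e-04 -1.80271357e-01] 94.16284199494369
orange px [244.4 219.3] n 487 ctr 604.2 62.5 mean [604.2  62.5] sz 9.3 28.7 ang 78.2 zmed 106.1
orange px [317.5 219.3] n 481 ctr 594.8 11.2 mean [594.7  11.2] sz 9.1 28.6 ang 79.1 zmed 106.2
casTop px [281.5 222.9] n 3624 ctr 598.9 36.5 mean [599.8  36.4] sz 28.7 64.0 ang 79.6 zmed 117.7
```

{"op": "step_arm", "data": {"series": [1,0.8,-15,0,0,0,0,-30,0,0,0,0,-30,0,0,0,0,-15,0,0,0,0,-9,0,0,0,0,0,0,0,0,0,0,0,1,0,0,0,0,1,0,0,0,0,1,0,0,0,0,1,0,0,0,0,1,0,0,0,0,1], "squeeze": 6}}

```text
clock: 12.02
eef_pos: [599.1, 37.0, 96.2]
eef_rot: [-3.142, -0.0, -0.18]
wrist_force: [-1.8, -0.7, 3.0]
finger_gap: 53.4
finger_force: 6.0
```

Well centred (lateral force under 1 N). I'll pinch fully.

{"op": "step_arm", "data": {"series": [0,0,0,0,1,0,0,0,0,1,0,0,0,0,1,0,0,0,0,1], "squeeze": 35}}

```text
clock: 12.52
eef_pos: [599.2, 36.9, 96.6]
eef_rot: [3.142, -0.001, -0.18]
wrist_force: [-3.1, -1.0, 8.4]
finger_gap: 45.2
finger_force: 35.0
```

{"op": "step_arm", "data": {"series": [0,0,2,0,1,0,0,3,0,1,0,0,3,0,1,0,0,4,0,1,0,0,0,0,1]}}

```text
clock: 13.15
eef_pos: [599.1, 37.0, 108.3]
eef_rot: [-3.141, -0.001, -0.18]
wrist_force: [0.6, -0.8, -3.5]
finger_gap: 45.2
finger_force: 35.0
```

It is coming out freely, with 3.5 N of weight. I'll lift on to about 77 mm above the deck.

{"op": "step_arm", "data": {"series": [0,0,6,0,1,0,0,8,0,1,0,0,10,0,1,0,0,12,0,1,0,0,14,0,1,0,0,15,0,1,0,0,15,0,1,0,0,15,0,1,0,0,12,0,1,0,0,5,0,1,0,0,0,0,1,0,0,0,0,1,0,0,0,0,1]}}

```text
clock: 14.78
eef_pos: [598.9, 37.0, 219.5]
eef_rot: [3.141, 0.001, -0.18]
wrist_force: [0.9, 0.7, -2.6]
finger_gap: 45.0
finger_force: 35.0
```

Run:
```python
from m import *
s=manip.read_state(); print(s['clock'],s['eef_pos'],s['wrist_force'],s['finger_gap'],s['finger_force'])
im,d,i=cam('side'); cv2.imwrite('pics/s5.png',cv2.resize(im[110:250,180:360],None,fx=4,fy=4,interpolation=2))
```

```text
14.775 [598.85808737  36.98286599 219.47040676] [ 0.87484481  0.68405812 -2.57788415] 44.981781739863926 34.99912977218628
```

View pics/s5.png

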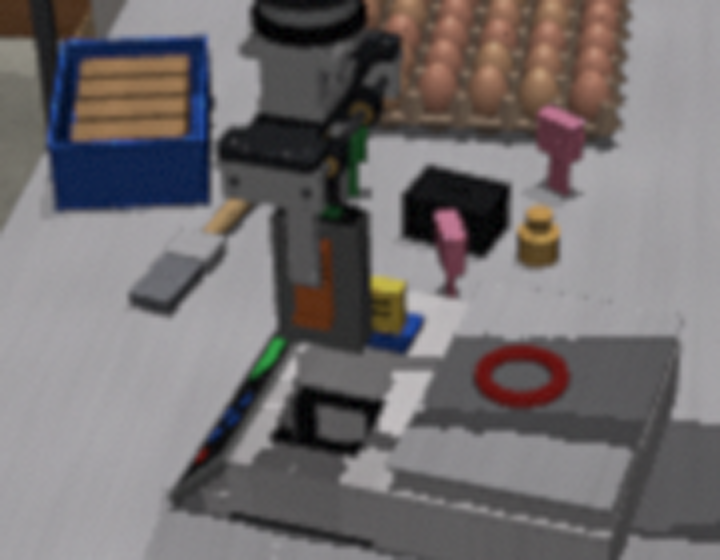

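The cassette hangs upright in the gripper at (322,280), clear of the well at (330,420). The blade is seated in its collar at (388,305), and the ring, weight and brush are undisturbed. Handing in.

```bash
python3 -c "
from cell import manip
print(manip.sign_off())"
```

```text
the job is handed in; nothing more can be done
None
```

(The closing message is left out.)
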